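# Load the photometer and hold its carriage at the index tab

### The job

Put the round cell and the square cell into the photometer's carriage, each standing fully down in the well of its own shape, and let go of them; keep both cells upright all along. Then take the carriage by its black fin, pull it out against its return spring until the pointer stands level with the index tab, and finish there with the fingers still holding the carriage steady against the spring, and both cells in place. Leave the bottles, jar, beaker, dish and marker where they stand.

Things in the scene. Friction and masses are not known exactly. Their poses are not given: they have to be found in the camera images.
- base: Photometer, fixed: aluminium base plate 12 mm thick, 110 mm wide (y), x -170 to +100 mm, with a white reading head (x -90 to +100, y +48 to +133, 100 mm high) along its +y side and an end block (60 mm wide, top at 52 mm) at its +x end. Origin: on the bench, on the track's centre line, midway between the two wells when the carriage is home. x runs along the track, away from the fin; z up.
- carriage: Grey block 110 x 60 x 32 mm (x, y, z), top 46 mm above the bench, on the track; frame as the base's when home. It pulls out towards the base's -x, 70 mm to the stop; a spring returns it (2.5 N at home plus 1 N per 10 mm) and it does not latch. In its top a round well (nearer the fin) and a square well; at its -x end the black fin.
- fin_top (a point): Centre of the top of the black pull fin, an upright plate 12 mm thick (along the slide, x), 34 mm wide (y), its top 80 mm above the bench, free on all sides above 30 mm over the bench; 37 mm clear between it and the carriage block behind it.
- round_well (a point): Centre of the floor of the round well, 20 mm above the bench: 33 mm in diameter, 26 mm deep, mouth chamfered 2 mm. 30 mm from the carriage's middle towards the fin, 65 mm behind the fin.
- square_well (a point): Centre of the floor of the square well, 20 mm above the bench: 33 x 33 mm, sides along the carriage's x and y, 26 mm deep, mouth chamfered 2 mm. 30 mm from the carriage's middle away from the fin, 60 mm behind the round well.
- pointer (a point): Tip of the carriage's pointer, a thin black finger 4 mm wide that sticks 13 mm out of the carriage's -y side at mid-length, 28 mm above the bench. It moves with the carriage.
- tab: Index tab: black block 10 mm long (along the slide, x), 14 mm wide, 16 mm high, a white line across the middle of its top, clamped on the base's -y edge beside the pointer's path, 35 to 55 mm from the pointer's home towards the fin. Origin: centre of its underside; axes as the base's. The pointer is level with it when within its length (5 mm either way of the line).
- round_cell: Round glass cell with a white cap, 25 mm in diameter, 70 mm high including the cap (the cap, of the same diameter, is the top 18 mm), about 40 g, standing on the bench. Origin at the centre of its underside, z up.
- square_cell: Square glass cell with a white square cap, 25 x 25 mm, 70 mm high including the cap (the cap, of the same width, is the top 18 mm), about 45 g, standing on the bench. Origin at the centre of its underside, x and y square to its sides.
- dropper: Bystander: small grey bottle with a black cap, 34 mm in diameter, 80 mm high, standing among the cells. Origin at the centre of its underside.
- pot: Bystander: squat white jar 48 mm in diameter, 50 mm high, standing among the cells. Origin at the centre of its underside.
- reagent: Bystander: amber reagent bottle 66 mm in diameter, 110 mm high, at the back. Origin at the centre of its underside.
- beaker: Bystander: clear beaker 72 mm in diameter, 85 mm high, to the left. Origin at the centre of its underside.
- dish: Bystander: closed flat dish 94 mm in diameter, 20 mm high, at the back right. Origin at the centre of its underside.
- marker: Bystander: white marker pen with black cap, 130 mm long (along x), 17 mm thick, lying on the right. Origin under its middle.
Not all that is in view belongs to the job. What is shaped like the square_cell but green or yellow is not meant.

How it is judged:
By the outcome, as a careful person would: the job done as asked, in the order asked, and still so for the second after the job is handed in, while the arm keeps its last pose, push and grip.
It also fails if it takes over 67 s, if anything falls off the work surface, if the arm or the gripper's body presses on something with over 40 N, if the wrist force passes 120 N, or if a joint passes its speed limit or range.

### The arm

A 6-joint arm with a two-finger parallel gripper is mounted at the origin on the work surface. World frame = base frame: x ahead of the robot, y to its left, z up, the work surface at z = 0. Lengths are in m, angles in degrees, forces in N, time in s.
With the tool pointing down it reaches from about 0.35 to 0.975 m from the base axis. Payload 4.9 kg.
Tool frame: the origin (TCP) lies between the finger pads; the fingertips stand 25 mm ahead of it and the grasp point (between the pads) lies 6 mm ahead of it; z points along the fingers, y is the line along which they close (so a half turn about z gives the same grasp; the last joint's range is limited). The gripper opens to 85 mm and grips with 20 to 120 N. Pads are 22 mm wide; open, the fingers measure 114 mm over their backs; the gripper's body (76 mm by 85 mm) begins 54 mm behind the grasp point. The pads swing forward as they close: fully open they stand 13 mm farther back than shut.
Start: joints at [-70.932, 3.019, 92.412, -0, 84.569, -6.818], TCP at [0.273, -0.562, 0.256] pointing down, gripper open.
Joint ranges: [-172.51, 172.51], [-57.92, 126.97], [3.15, 148.05], [-58.71, 238.71], [5.1, 150.11], [-179.66, 179.66]. Speed limits (degrees/s): [147.25, 147.25, 180, 180, 180, 180].

### API

Orientations are given as a 3x3 rotation matrix whose columns are the frame's x, y, z axes.
In Python, from station import bot, cams gives the robot as it stands.
- The arm moves only by the shell command python3 -m jog 'ROWS' [FORCE]. ROWS is text: rows parted by semicolons, each of 5 numbers parted by spaces: the opening, from 0 (shut) to 1 (fully open), then the shift along the tool's x, y, z in m, then the turn about the tool's z in rad. In form: claw x y z twist; .... A call has exactly 8 rows; each row shifts and turns the commanded pose from where the row before left it, along the tool's axes as they then stand; what a row does not reach is not made up. A row lasts 1/8 s, in which the tool goes at most 62.5 mm and 10.7 degrees, less where a joint would pass 70% of its speed; a pose out of reach is approached as far as the arm can. A call is refused whole if a number of a shift passes 0.0625 or a number of a turn 0.188, either way. A call with a gripper value outside its range is refused whole. The fingers move at their own pace and stop on an object; FORCE is the grip in N (left out, the last holds). Time passes only in rows, so rows that do not move let the fingers close, or fill a call up. It gives the time, the measured TCP pose, the force, the opening and the grip force at its end, in the units of the state.
- bot.read_state(): the state, without advancing time (a new reading comes with each control period).
- cams.get_image(name): name is "side" or "top" or "wrist"; returns the picture (400x640x3 uint8, red, green, blue); there is no depth.
- cams.camera_model(name): a dict with "fx", "fy", "cx", "cy" (pixels), "T" (4x4, takes a point from camera to world coordinates); the wrist camera has in their place "tool_from_camera" (4x4, takes a point from camera to tool coordinates, whose origin is the TCP and whose axes are the flange's). Camera axes: x right, y down, z forward; pixel columns grow to the right and rows downward; lengths in m; the calibration is good to about 2 mm. A picture is of the moment at which its call begins: read the wrist's pose just before it. camera_model takes no time and is no camera call.
- bot.hand_in(): hands the job in; it is judged then, once.
The state is a dict: "time_s": time; "joints": joint angles; "qd": joint speeds; "joint_torque": joint torques, N m; "tool_pos": TCP position; "eef_rot": TCP orientation; "wrist_force": force on the tool from outside, world axes, zero at the start; "wrist_torque": the same for the moment, N m; "width": finger opening in m; "gripper_force": force on a finger pad.
Only numpy, scipy, OpenCV 4.12 (cv2) and the standard library are available. Lean on these libraries where they do the work, as an engineer would, in place of code of your own. Each camera call takes 0.05 s, during which the arm holds its last target. There are 200 camera calls.

## Working session

There is one attempt and no reset: what is moved stays moved. The work goes in short steps, Python scripts to look and compute and a shell command to move; the robot and the scene stay as the last step left them, time stands still between calls to the robot, and variables do not carry over. Pictures are saved under pics/ and viewed, at most 10 in all, crops included, and the job is handed in when it is done.

```bash
ls; mkdir -p pics; python3 - <<'E'
from station import bot,cams
import cv2,numpy as np
s=bot.read_state(); print(s)
for n in ["side","top"]:
    cv2.imwrite(f"pics/{n}0.png",cams.get_image(n)[:,:,::-1]); print(cams.camera_model(n))
print(cams.camera_model("wrist"))
E
```

```text
pics
{'time_s': 0.0, 'joints': array([-7.09336128e+01,  3.05722099e+00,  9.24932612e+01, -3.23238539e-04,
        8.45669606e+01, -6.81718786e+00]), 'qd': array([ 0.05014515,  0.07678144,  0.00931114,  0.09174704, -0.09115606,
        0.09187807]), 'joint_torque': array([ 4.65891062e-04, -3.93673682e+01, -3.70177889e+01, -7.39309166e-05,
        7.07517276e-03,  2.98202082e-06]), 'tool_pos': array([ 0.27266065, -0.56175275,  0.25505117]), 'eef_rot': array([[ 8.99682804e-01,  4.36543694e-01, -6.74890440e-04],
       [ 4.36544151e-01, -8.99680754e-01,  1.93547865e-03],
       [ 2.37735059e-04, -2.03593633e-03, -9.99997899e-01]]), 'wrist_force': array([ 0.51079923,  0.05398038, -0.40143234]), 'wrist_torque': array([ 0.01722271, -0.01810124, -0.00928347]), 'gripper_force': 0.0, 'width': 0.08554570682620811}
{'fx': 487.36676100984823, 'fy': 487.36676100984823, 'cx': 321.17838625505607, 'cy': 194.74693371296837, 'T': array([[-0.92763507, -0.26146406,  0.26670156,  0.25947408],
       [-0.37321435,  0.676248  , -0.63513754,  0.78075782],
       [-0.01429075, -0.68871271, -0.7248935 ,  0.941
[... 189 characters left out ...]
03439352, -0.9742515 ,  0.22282529,  0.30574396],
       [-0.99939902,  0.03449161, -0.00345273,  0.02479335],
       [-0.00432178, -0.22281012, -0.97485228,  1.3133314 ],
       [ 0.        ,  0.        ,  0.        ,  1.        ]])}
{'fx': 306.82655666483794, 'fy': 306.82655666483794, 'cx': 318.96984034628605, 'cy': 197.5019609904681, 'tool_from_camera': array([[ 5.34312052e-04, -9.54404044e-01, -2.98517394e-01,
         7.52515228e-02],
       [ 9.99999744e-01,  3.68045391e-04,  6.13190083e-04,
         4.92149779e-04],
       [-4.75363145e-04, -2.98517645e-01,  9.54403997e-01,
        -1.18464855e-01],
       [ 0.00000000e+00,  0.00000000e+00,  0.00000000e+00,
         1.00000000e+00]])}
```

View pics/side0.png

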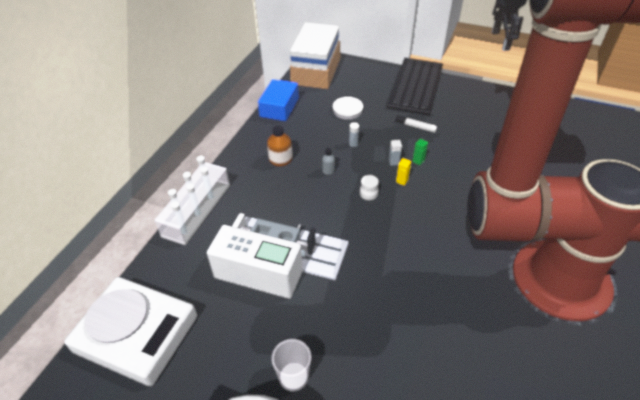

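View pics/top0.png

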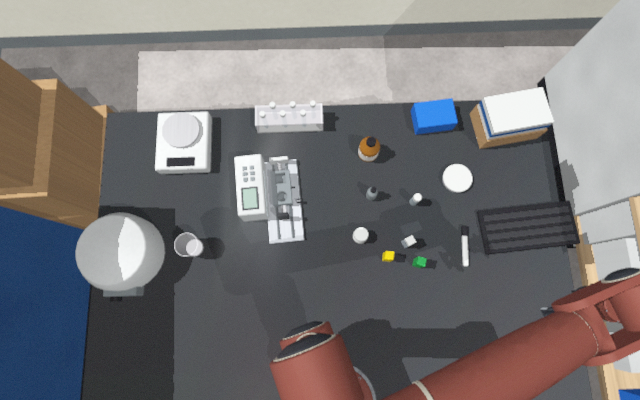

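The scene shows the photometer near top-view pixel (283,205) with the fin towards the robot. The round cell is at (417,199), the square cell at (409,241), and the yellow and green decoys are at (388,256) and (420,262).

```bash
cat > h.py <<'E'
from station import bot,cams
import cv2,numpy as np
def ray(n,u,v,s=None):
    m=cams.camera_model(n)
    if n=="wrist":
        T=np.eye(4);T[:3,:3]=s["eef_rot"];T[:3,3]=s["tool_pos"];T=T@m["tool_from_camera"]
    else: T=m["T"]
    return T[:3,3],T[:3,:3]@np.array([(u-m["cx"])/m["fx"],(v-m["cy"])/m["fy"],1])
def plane(n,u,v,z,s=None):
    o,d=ray(n,u,v,s); return o+d*(z-o[2])/d[2]
def proj(n,P,s=None):
    m=cams.camera_model(n)
    if n=="wrist":
        T=np.eye(4);T[:3,:3]=s["eef_rot"];T[:3,3]=s["tool_pos"];T=T@m["tool_from_camera"]
    else: T=m["T"]
    c=T[:3,:3].T@(np.array(P)-T[:3,3]); return np.array([m["fx"]*c[0]/c[2]+m["cx"],m["fy"]*c[1]/c[2]+m["cy"]])
E
python3 - <<'E'
from h import *
im=cv2.imread("pics/top0.png"); sd=cv2.imread("pics/side0.png")
a=cv2.resize(im[145:250,225:315],None,fx=5,fy=5,interpolation=cv2.INTER_CUBIC)
b=cv2.resize(im[170:280,345:440],None,fx=3.5,fy=3.5,interpolation=cv2.INTER_CUBIC)
o=np.zeros((530,785,3),np.uint8);o[:525,:450]=a;o[:b.shape[0],451:451+b.shape[1]]=b
cv2.imwrite("pics/crop1.png",o)
for n,u,v,z in [("top",417,198,.07),("top",409,240,.07),("side",354,128,.07),("side",396,145,.07),("top",298,202,.08),("side",312,231,.08)]: print(n,u,v,plane(n,u,v,z).round(3))
E
```

```text
top 417 198 [ 0.592 -0.273  0.07 ]
top 409 240 [ 0.463 -0.238  0.07 ]
side 354 128 [ 0.591 -0.258  0.07 ]
side 396 145 [ 0.46  -0.229  0.07 ]
top 298 202 [0.59  0.093 0.08 ]
side 312 231 [0.553 0.139 0.08 ]
```

View pics/crop1.png

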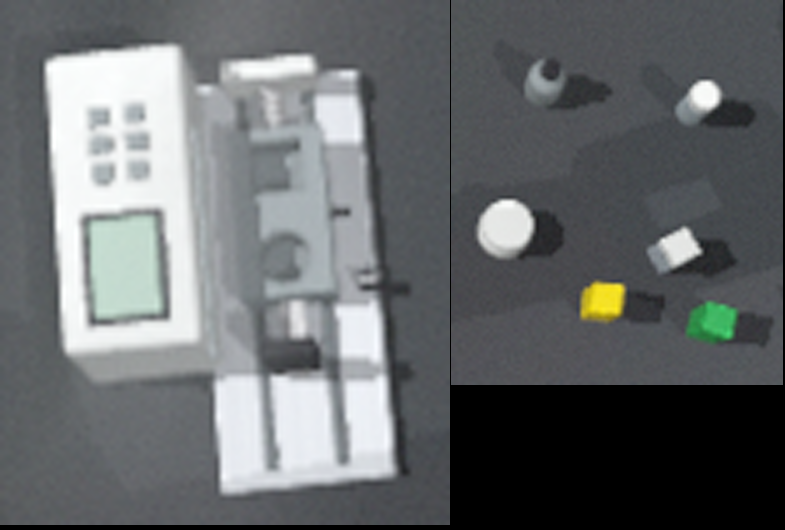

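Crop (5x, offset 225,145): base corners at (220,492), (397,476) and (360,70), round well mouth near (285,255), square well near (275,165), fin top near (292,353), pointer (340,212), tab (372,281). Crop at right: round cap (706,95), square cap (680,247).

```bash
python3 - <<'E'
from h import *
def t(x,y,z): return plane("top",x/5+225-.4,y/5+145-.4,z)
BL,BR,TR=t(220,492,.012),t(397,476,.012),t(360,70,.012)
print(BL,BR,TR)
ax=TR-BR;print("len",np.linalg.norm(ax),"w",np.linalg.norm(BL-BR),"yaw",np.degrees(np.arctan2(ax[1],ax[0])),np.degrees(np.arctan2(*(BL-BR)[[1,0]]))-90)
y=np.radians(np.degrees(np.arctan2(ax[1],ax[0])))
c,s=np.cos(y),np.sin(y);R=np.array([[c,-s],[s,c]])
o=(BL+BR)[:2]/2+R@[.17,0]; print("origin",o)
for n,p in dict(fin=(-.095,0,.08),rw=(-.03,0,.046),sw=(.03,0,.046),ptr=(0,-.043,.028)).items():
    w=np.r_[o+R@p[:2],p[2]];q=proj("top",w);print(n,w.round(4),((q-[225,145]+.4)*5).round())
print("tab",R.T@(t(366,279,.028)[:2]-o))
for x,y in [(706,95),(680,247)]: print(plane("top",(x-451)/3.5+345-.36,y/3.5+170-.36,.07))
E
```

```text
[0.4762486  0.19226809 0.012     ] [0.48247983 0.08043761 0.012     ] [0.75273032 0.09817291 0.012     ]
len 0.2708318061571731 w 0.11200395126024051 yaw 3.7546762030456335 3.1892397253918574
origin [0.64899932 0.14748522]
fin [0.5542 0.1413 0.08  ] [289. 347.]
rw [0.6191 0.1455 0.046 ] [286. 257.]
sw [0.6789 0.1494 0.046 ] [278. 166.]
ptr [0.6518 0.1046 0.028 ] [352. 212.]
tab [-0.04513238 -0.04826448]
[ 0.59565643 -0.27533399  0.07      ]
[ 0.46217921 -0.24144005  0.07      ]
```

```bash
python3 -m jog '0.6 0.05 -0.0148 0 0; 0.6 0.05 -0.0148 0 0; 0.6 0.05 -0.0148 0 0; 0.6 0.05 -0.0148 0 0; 0.6 0.05 -0.0148 0 0; 0.6 0.05 -0.0148 0.01 0; 0.6 0.05 -0.0148 0.02 0; 0.6 0.05 -0.0148 0.02 0'; python3 -m jog '0.6 0 0 0 -0.147; 0.6 0 0 0 -0.147; 0.6 0 0 0 -0.147; 0.6 0 0 0 -0.147; 0.6 0 0 0 -0.147; 0.6 0 0 0 -0.147; 0.6 0 0 0 -0.147; 0.6 0 0 0 -0.147'
python3 - <<'E'
from h import *
import pickle
s=bot.read_state();i=cams.get_image("wrist")[:,:,::-1]
cv2.imwrite("pics/w1.png",i);pickle.dump(s,open("w1.p","wb"))
print(s["tool_pos"],s["eef_rot"],s["joints"],s["width"],proj("wrist",[.5955,-.2755,.07],s))
E
```

```text
time_s: 1.1
tool_pos: [0.582, -0.2797, 0.2055]
eef_rot: [[0.9, 0.437, -0.0], [0.437, -0.9, 0.0], [-0.0, -0.0, -1.0]]
wrist_force: [-0.1, -0.2, -0.1]
width: 0.0513
gripper_force: 0.0
time_s: 2.1
tool_pos: [0.5807, -0.2809, 0.2056]
eef_rot: [[-0.062, 0.998, -0.001], [0.998, 0.062, 0.001], [0.001, -0.001, -1.0]]
wrist_force: [-0.1, -0.1, 0.0]
width: 0.0512
gripper_force: 0.0
[ 0.58070522 -0.28092307  0.20555317] [[-6.17480373e-02  9.98091217e-01 -1.04983663e-03]
 [ 9.98091491e-01  6.17487717e-02  6.82132625e-04]
 [ 7.45656704e-04 -1.00571265e-03 -9.99999216e-01]] [-3.24211967e+01  7.71225061e+00  9.23207080e+01  7.53329877e-04
  8.00387710e+01 -3.59615040e+01] 0.0511505501129011 [337.50792213 188.03718832]
```

View pics/w1.png

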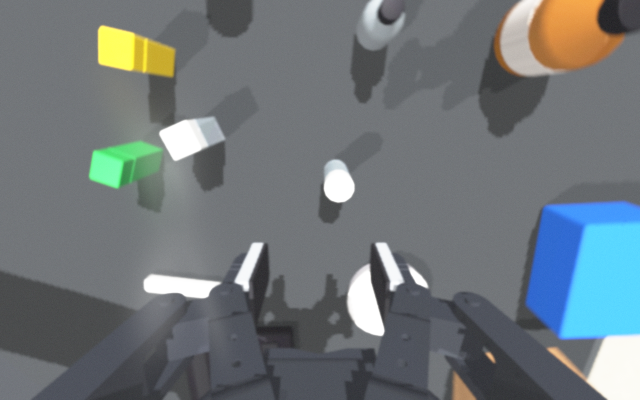

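The wrist view shows the round cell's cap at about (341,188), the square cell's bright cap top at about (182,140), and the decoys to the left of that.

```bash
python3 - <<'E'
from h import *
import pickle
s=pickle.load(open("w1.p","rb"));im=cv2.imread("pics/w1.png")
g=im.min(axis=2)
for nm,(x0,x1,y0,y1) in dict(r=(315,365,150,210),s=(150,230,105,170)).items():
  for th in (185,205,220,235):
    m=np.zeros_like(g);m[y0:y1,x0:x1]=(g[y0:y1,x0:x1]>th)
    c=max(cv2.findContours(m,cv2.RETR_EXTERNAL,cv2.CHAIN_APPROX_NONE)[0],key=cv2.contourArea)
    P=np.array([plane("wrist",u,v,.07,s)[:2] for u,v in c[:,0]])
    r=cv2.minAreaRect((P*1000).astype(np.float32)); (cx,cy),rad=cv2.minEnclosingCircle((P*1000).astype(np.float32))
    print(nm,th,cv2.contourArea(c),np.round(r[0],1),np.round(r[1],1),round(r[2],1),"circ",round(cx,1),round(cy,1),round(rad,1))
E
```

```text
r 185 917.0 [ 593.9 -270.4] [25.7 36.6] 30.9 circ 595.2 -269.4 18.7
r 205 833.0 [ 596.  -269.6] [25.  35.2] 3.6 circ 595.5 -269.6 18.4
r 220 735.0 [ 596.2 -273. ] [25.  28.4] 3.6 circ 596.6 -273.0 14.7
r 235 709.5 [ 596.3 -273.4] [25.  27.5] 3.6 circ 596.2 -273.4 14.4
s 185 1289.0 [ 471.1 -239.3] [44.5 26.7] 26.2 circ 470.5 -240.0 23.9
s 205 1219.5 [ 466.2 -241.7] [33.6 26.4] 25.5 circ 466.0 -242.2 19.7
s 220 1179.0 [ 466.1 -241.7] [32.6 26.1] 26.2 circ 466.1 -242.2 19.3
s 235 1120.0 [ 465.9 -241.8] [32.  25.7] 25.8 circ 465.4 -242.3 18.5
```

```bash
python3 -m jog '0.6 0.0057 0.0157 0 0; 0.6 0 0 0 0; 0.6 0 0 0.035 0; 0.6 0 0 0.035 0; 0.6 0 0 0.035 0; 0.6 0 0 0.025 0; 0.6 0 0 0.0155 0; 0.6 0 0 0 0'; python3 -m jog '0.2 0 0 0 0; 0.2 0 0 0 0; 0.1 0 0 0 0; 0.1 0 0 0 0; 0.1 0 0 0 0; 0.1 0 0 0 0; 0.1 0 0 -0.02 0; 0.1 0 0 -0.05 0' 25
```

```text
time_s: 3.15
tool_pos: [0.5958, -0.274, 0.0595]
eef_rot: [[-0.057, 0.998, -0.002], [0.998, 0.057, 0.001], [0.001, -0.002, -1.0]]
wrist_force: [-0.8, 0.3, -0.4]
width: 0.0511
gripper_force: 0.0
time_s: 4.15
tool_pos: [0.5941, -0.2732, 0.1284]
eef_rot: [[-0.057, 0.998, -0.006], [0.998, 0.057, 0.004], [0.004, -0.006, -1.0]]
wrist_force: [0.1, -0.5, -0.2]
width: 0.0242
gripper_force: 24.7
```

```bash
python3 -m jog '0.1 0 0 -0.035 0; 0.1 0 0 -0.035 0; 0.1 0.05 0.0061 0 0; 0.1 0.05 0.0061 0 0; 0.1 0.05 0.0061 0 0; 0.1 0.05 0.0061 0 0; 0.1 0.05 0.0061 0 0; 0.1 0.05 0.0061 0 0'; python3 -m jog '0.1 0.05 0.0061 0 0; 0.1 0.0364 0.0061 0 0; 0.1 0.03 0 0 0; 0.1 0 0 0 0; 0.1 0 0 0.02 0; 0.1 0 0 0.02 0; 0.1 0 0 0 0; 0.1 0 0 0 0'
python3 - <<'E'
from h import *
import pickle
s=bot.read_state();i=cams.get_image("wrist")[:,:,::-1]
t=cams.get_image("top")[:,:,::-1]
cv2.imwrite("pics/w2.png",i);pickle.dump(s,open("w2.p","wb"));cv2.imwrite("pics/t2.png",t)
print(s["tool_pos"])
o=np.hstack([i[:,80:560],cv2.resize(t[145:250,225:310],None,fx=3.8,fy=3.8)[:400]][:1]+[cv2.resize(t[145:250,230:310],(310,400))])
cv2.imwrite("pics/c2.png",o)
for x in (-.03,.03): print(proj("wrist",[.649+x*.998,.1475+x*.061,.046],s))
E
```

```text
time_s: 5.15
tool_pos: [0.6156, 0.0287, 0.2017]
eef_rot: [[-0.057, 0.998, 0.001], [0.998, 0.057, -0.0], [-0.0, 0.001, -1.0]]
wrist_force: [-0.1, 0.2, -0.2]
width: 0.0245
gripper_force: 24.7
time_s: 6.15
tool_pos: [0.6213, 0.1434, 0.1603]
eef_rot: [[-0.056, 0.998, -0.001], [0.998, 0.056, -0.0], [-0.0, -0.001, -1.0]]
wrist_force: [-0.3, -0.0, -0.2]
width: 0.0244
gripper_force: 24.7
[0.62130989 0.14336645 0.16030738]
[317.29047005 197.59933776]
[392.775943   197.29591949]
```

View pics/c2.png

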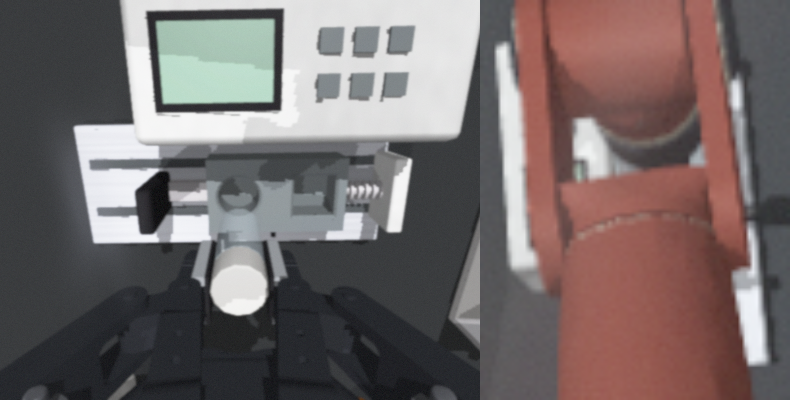

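Wrist view: the cell hangs upright in the fingers. The round well is near full-image pixel (319,194) and the block spans columns 287–425, so the predicted well columns agree within about 1 px. I'll zoom in to check the row.

```bash
python3 - <<'E'
from h import *
import pickle
s=pickle.load(open("w2.p","rb"));im=cv2.imread("pics/w2.png")
o=cv2.resize(im[140:250,275:435],None,fx=5,fy=5,interpolation=cv2.INTER_CUBIC)
cv2.imwrite("pics/c3.png",o)
a=np.radians(3.5);R=np.array([[np.cos(a),-np.sin(a)],[np.sin(a),np.cos(a)]])
for p in [(-.055,.03,.046),(-.055,-.03,.046),(.055,.03,.046),(.055,-.03,.046),(-.0465,0,.046),(-.0135,0,.046),(-.03,.0165,.046),(-.03,-.0165,.046),(.0135,.0165,.046),(.0465,.0165,.046)]:
    q=proj("wrist",np.r_[[.649,.1475]+R@p[:2],p[2]],s); print(p,((q-[275,140])*5+2).round())
E
```

```text
(-0.055, 0.03, 0.046) [ 49. 104.]
(-0.055, -0.03, 0.046) [ 63. 464.]
(0.055, 0.03, 0.046) [768. 101.]
(0.055, -0.03, 0.046) [730. 462.]
(-0.0465, 0, 0.046) [110. 290.]
(-0.0135, 0, 0.046) [317. 290.]
(-0.03, 0.0165, 0.046) [213. 189.]
(-0.03, -0.0165, 0.046) [214. 387.]
(0.0135, 0.0165, 0.046) [492. 188.]
(0.0465, 0.0165, 0.046) [704. 187.]
```

View pics/c3.png

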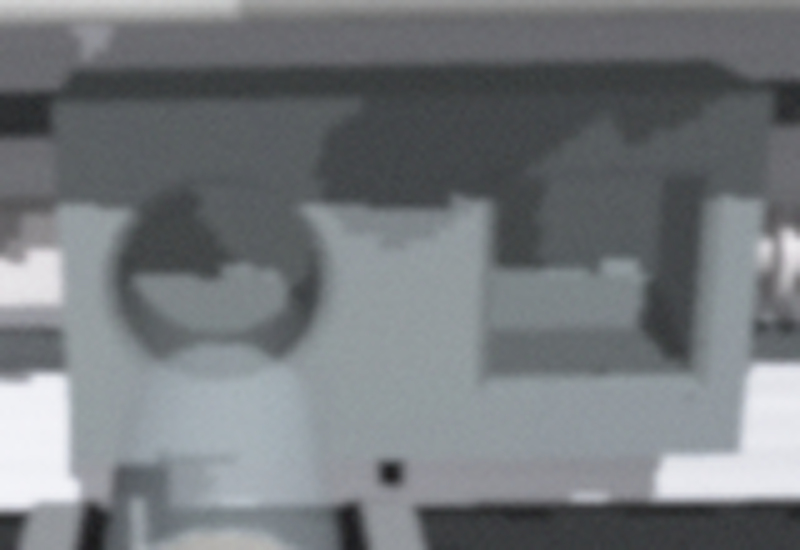

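Zoom: round well spans columns 113–325, square well 483–705, and the block edges sit about 7 px above prediction. So the carriage is about 1.2 mm further in +y. The cell's bottom front edge is at (213,345), exactly where a centred grip would put it.

```bash
python3 -m jog '0.1 0.0036 -0.0018 0 0; 0.1 0 0 0.015 0; 0.1 0 0 0.015 0; 0.1 0 0 0.015 0; 0.1 0 0 0.012 0; 0.1 0 0 0.012 0; 0.1 0 0 0.008 0; 0.1 0 0 0.002 0'; python3 -m jog '0.1 0 0 0.001 0; 0.1 0 0 0.0005 0; 0.1 0 0 0 0; 0.1 0 0 0 0; 0.1 0 0 0 0; 0.1 0 0 0 0; 0.1 0 0 0 0; 0.1 0 0 0 0'
```

```text
time_s: 7.25
tool_pos: [0.6196, 0.1475, 0.0825]
eef_rot: [[-0.057, 0.998, -0.0], [0.998, 0.057, 0.0], [0.0, -0.0, -1.0]]
wrist_force: [-3.6, -0.7, 8.9]
width: 0.0241
gripper_force: 25.5
time_s: 8.25
tool_pos: [0.6196, 0.1475, 0.0825]
eef_rot: [[-0.057, 0.998, -0.0], [0.998, 0.057, -0.0], [-0.0, -0.0, -1.0]]
wrist_force: [-4.9, -1.3, 8.4]
width: 0.0242
gripper_force: 25.6
```

```bash
python3 - <<'E'
from h import *
i=cams.get_image("wrist")[:,:,::-1]; s=cams.get_image("side")[:,:,::-1]
cv2.imwrite("pics/c4.png",np.hstack([cv2.resize(i[100:400,200:500],(480,480)),cv2.resize(s[180:300,240:320],(320,480))]))
print(bot.read_state()["wrist_torque"])
E
```

```text
[-0.14798612  1.05834024 -0.03876515]
```

View pics/c4.png

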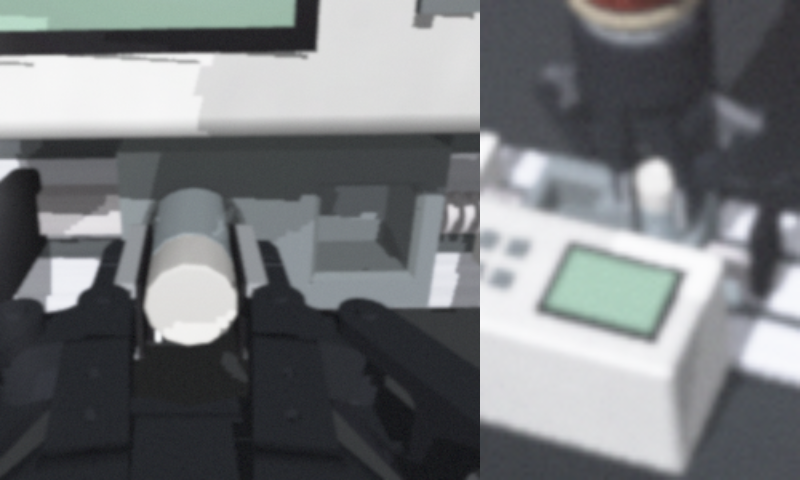

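The cell sits well inside the round well, upright, and the square well is clear. The light contact is consistent with the floor. I'll release it and check.

```bash
python3 -m jog '0.32 0 0 0 0; 0.36 0 0 0 0; 0.42 0 0 0 0; 0.48 0 0 0 0; 0.48 0 0 0 0; 0.48 0 0 0 0; 0.48 0 0 0 0; 0.48 0 0 0 0';  python3 - <<'E'
from h import *
s=bot.read_state();print(s["wrist_force"],s["wrist_torque"],s["tool_pos"])
i=cams.get_image("wrist")[:,:,::-1];cv2.imwrite("pics/w5.png",i)
g=i.min(axis=2);m=np.zeros_like(g);m[230:330,285:355]=g[230:330,285:355]>185
c=max(cv2.findContours(m,0,1)[0],key=cv2.contourArea);r=cv2.fitEllipse(c);print(r)
for z in (.087,.09,.093):print(z,[proj("wrist",[.6194-.057*d,.1469+.998*d,z],s).round(1) for d in(-.0125,0,.0125)])
E
```

```text
time_s: 9.35
tool_pos: [0.6194, 0.1475, 0.0803]
eef_rot: [[-0.057, 0.998, -0.0], [0.998, 0.057, 0.0], [0.0, -0.0, -1.0]]
wrist_force: [0.7, 0.6, -0.4]
width: 0.041
gripper_force: 0.0
[ 0.6894788   0.58482203 -0.37962349] [ 0.00419362  0.00600607 -0.02638055] [0.61936417 0.14748663 0.08030512]
((319.5425109863281, 292.3009033203125), (50.95661163330078, 57.136165618896484), 81.91365051269531)
0.087 [array([320.6, 315.2]), array([320.7, 290.3]), array([320.7, 264. ])]
0.09 [array([320.7, 319.9]), array([320.7, 294.6]), array([320.8, 267.7])]
0.093 [array([320.7, 324.8]), array([320.8, 299.1]), array([320.8, 271.7])]
```

The cap now sits within a millimetre or so of its expected height, and the force has gone to zero. Next I lift off and go to the square cell.

```bash
python3 -m jog '0.48 0 0 -0.02 0; 0.48 0 0 -0.03 0; 0.48 0 0 -0.035 0; 0.48 0 0 -0.035 0; 0.6 -0.0476 -0.0223 0 0; 0.6 -0.0476 -0.0223 0 0; 0.6 -0.0476 -0.0223 0 0; 0.6 -0.0476 -0.0223 0 0'; python3 -m jog '0.6 -0.0476 -0.0223 0 0; 0.6 -0.0476 -0.0223 0 0; 0.6 -0.0476 -0.0223 0 0; 0.6 -0.0476 -0.0223 0 0; 0.6 0 0 0 0; 0.6 0 0 0 0; 0.6 0 0 0 0; 0.6 0 0 0 0'
python3 - <<'E'
from h import *
s=bot.read_state();print(s["tool_pos"],proj("wrist",[.4625,-.2435,.07],s),proj("wrist",[.4625,-.2435,.0],s))
i=cams.get_image("wrist")[:,:,::-1]
cv2.imwrite("pics/w6.png",i)
g=i.min(axis=2)
for th in(150,170,185,200,215,230):
    m=np.zeros_like(g);m[120:260,270:400]=g[120:260,270:400]>th
    c=max(cv2.findContours(m,0,1)[0],key=cv2.contourArea)
    P=np.array([plane("wrist",u,v,.07,s)[:2]*1000 for u,v in c[:,0]]).astype(np.float32)
    print(th,cv2.boundingRect(c),cv2.contourArea(c),cv2.minAreaRect(P))
cv2.imwrite("pics/c6.png",cv2.resize(i[100:280,230:410],(560,560),interpolation=cv2.INTER_CUBIC))
E
```

```text
time_s: 10.4
tool_pos: [0.5408, -0.0491, 0.2023]
eef_rot: [[-0.057, 0.998, 0.003], [0.998, 0.057, -0.001], [-0.001, 0.003, -1.0]]
wrist_force: [0.8, -0.2, -0.3]
width: 0.0508
gripper_force: 0.0
time_s: 11.4
tool_pos: [0.4634, -0.2419, 0.2004]
eef_rot: [[-0.059, 0.998, 0.0], [0.998, 0.059, 0.0], [0.0, 0.0, -1.0]]
wrist_force: [-0.5, -0.2, 1.0]
width: 0.0513
gripper_force: 0.0
[ 0.46341788 -0.24185496  0.20040976] [318.56908778 196.45509919] [318.62851049 177.05426661]
150 (300, 162, 40, 52) 1384.5 ((462.1227111816406, -236.38238525390625), (30.187437057495117, 39.234981536865234), 25.451147079467773)
170 (300, 162, 40, 52) 1338.0 ((461.9731140136719, -236.46153259277344), (29.28240394592285, 38.66789627075195), 25.35114097595215)
185 (300, 162, 40, 52) 1297.5 ((461.8244934082031, -236.56202697753906), (28.697248458862305, 38.32259750366211), 24.78923797607422)
200 (301, 163, 39, 51) 1258.5 ((461.8681640625, -236.74769592285156), (28.368432998657227, 37.629173278808594), 25.125011444091797)
215 (301, 163, 39, 51) 1227.5 ((461.64691162109375, -236.8281707763672), (27.68303680419922, 37.7220458984375), 24.74087905883789)
230 (301, 172, 38, 41) 994.5 ((463.04925537109375, -240.2574462890625), (26.850906372070312, 30.054176330566406), 25.107255935668945)
```

View pics/c6.png

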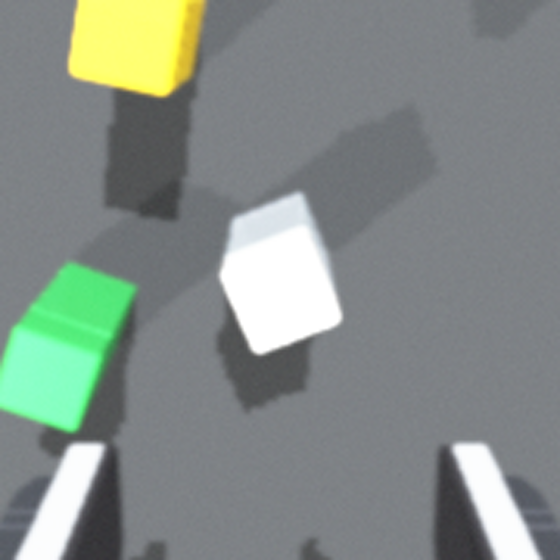

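The square cap's corners in the crop are (222,277), (304,233), (340,320) and (260,354). That puts the cell centre at about (0.464,-0.242) with yaw about 25°, and the green cell is about 70 mm away, so the open fingers clear it.

```bash
python3 -m jog '0.48 0 0.0007 0 -0.127; 0.48 0 0 0 -0.126; 0.48 0 0 0 -0.126; 0.48 0 0 0.035 0; 0.48 0 0 0.035 0; 0.48 0 0 0.035 0; 0.48 0 0 0.025 0; 0.48 0 0 0.0105 0'; python3 -m jog '0.48 0 0 0 0; 0.35 0 0 0 0; 0.2 0 0 0 0; 0.1 0 0 0 0; 0.1 0 0 0 0; 0.1 0 0 0 0; 0.1 0 0 -0.02 0; 0.1 0 0 -0.04 0' 25
```

```text
time_s: 12.45
tool_pos: [0.4629, -0.2417, 0.058]
eef_rot: [[-0.423, 0.906, -0.003], [0.906, 0.423, 0.002], [0.003, -0.002, -1.0]]
wrist_force: [-0.6, -0.2, 0.1]
width: 0.041
gripper_force: 0.0
time_s: 13.45
tool_pos: [0.4619, -0.2417, 0.118]
eef_rot: [[-0.422, 0.906, -0.005], [0.906, 0.422, 0.003], [0.005, -0.003, -1.0]]
wrist_force: [0.3, -1.5, -0.7]
width: 0.0248
gripper_force: 29.8
```

```bash
python3 -m jog '0.1 0 0 -0.03 0.125; 0.1 0 0 -0.03 0.125; 0.1 0 0 -0.025 0.125; 0.1 0.0378 0.024 0 0; 0.1 0.0378 0.024 0 0; 0.1 0.0378 0.024 0 0; 0.1 0.0378 0.024 0 0; 0.1 0.0378 0.024 0 0'; python3 -m jog '0.1 0.0378 0.024 0 0; 0.1 0.0378 0.024 0 0; 0.1 0.0378 0.024 0 0; 0.1 0.0378 0.024 0 0; 0.1 0.0378 0.024 0.02 0; 0.1 0 0 0.02 0; 0.1 0 0 0 0; 0.1 0 0 0 0'
python3 - <<'E'
from h import *
s=bot.read_state();R=s["eef_rot"];d=R.T@(np.array([.6792,.1505,0])-s["tool_pos"]);print(s["tool_pos"],d,np.degrees(np.arctan2(R[1,0],R[0,0])))
i=cams.get_image("wrist")[:,:,::-1]
cv2.imwrite("pics/c7.png",cv2.resize(i[90:330,190:450],None,fx=2.5,fy=2.5,interpolation=cv2.INTER_CUBIC))
a=np.radians(3.5);Q=np.array([[np.cos(a),-np.sin(a)],[np.sin(a),np.cos(a)]])
for p in [(.0135,.0165,.046),(.0465,.0165,.046),(.0465,-.0165,.046),(.0135,-.0165,.046),(-.03,0,.09)]:
    q=proj("wrist",np.r_[[.6493,.1487]+Q@p[:2],p[2]],s); print(p,((q-[190,90])*2.5).round())
E
```

```text
time_s: 14.45
tool_pos: [0.5721, -0.0455, 0.2043]
eef_rot: [[-0.061, 0.998, -0.001], [0.998, 0.061, -0.0], [-0.0, -0.001, -1.0]]
wrist_force: [0.4, -0.2, -0.1]
width: 0.025
gripper_force: 29.8
time_s: 15.45
tool_pos: [0.6799, 0.148, 0.165]
eef_rot: [[-0.06, 0.998, -0.0], [0.998, 0.06, -0.0], [-0.0, -0.0, -1.0]]
wrist_force: [0.2, -0.1, -0.3]
width: 0.0248
gripper_force: 29.7
[0.67994065 0.14802381 0.16502779] [ 0.00255067 -0.00056246  0.16502736] 93.42714327441642
(0.0135, 0.0165, 0.046) [271. 215.]
(0.0465, 0.0165, 0.046) [375. 215.]
(0.0465, -0.0165, 0.046) [373. 312.]
(0.0135, -0.0165, 0.046) [273. 312.]
(-0.03, 0, 0.09) [100. 312.]
```

View pics/c7.png

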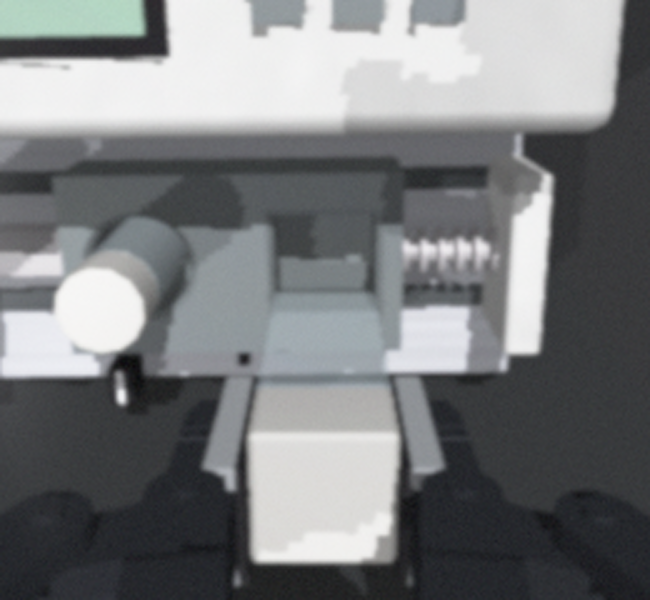

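The round cell's cap is at (99,310), as predicted for seated. The square cell hangs square to the square well, whose edges are at columns 272–378 as predicted.

```bash
python3 -m jog '0.1 0.0025 -0.0006 0 0; 0.1 0 0 0.015 0; 0.1 0 0 0.015 0; 0.1 0 0 0.015 0; 0.1 0 0 0.015 0; 0.1 0 0 0.012 0; 0.1 0 0 0.008 0; 0.1 0 0 0.003 0'; python3 -m jog '0.1 0 0 0.001 0; 0.1 0 0 0.001 0; 0.1 0 0 0 0; 0.3 0 0 0 0; 0.36 0 0 0 0; 0.42 0 0 0 0; 0.48 0 0 0 0; 0.48 0 0 0 0'
```

```text
time_s: 16.5
tool_pos: [0.6792, 0.1515, 0.0813]
eef_rot: [[-0.061, 0.998, -0.001], [0.998, 0.061, -0.0], [-0.0, -0.001, -1.0]]
wrist_force: [-3.3, 0.3, 7.6]
width: 0.0245
gripper_force: 30.7
time_s: 17.5
tool_pos: [0.6794, 0.1515, 0.0797]
eef_rot: [[-0.061, 0.998, -0.0], [0.998, 0.061, 0.0], [0.0, -0.0, -1.0]]
wrist_force: [0.1, -0.2, -0.2]
width: 0.0408
gripper_force: 0.0
```

```bash
python3 -m jog '0.48 0 0 -0.02 0; 0.48 0 0 -0.03 0; 0.48 0 0 -0.035 0; 0.48 0 0 -0.035 0; 0.48 0 -0.04 0 0; 0.48 0 -0.045 0 0; 0.48 -0.001 -0.04 0 0; 0.48 0 0 0 0'
python3 - <<'E'
from h import *
a=np.radians(93.427);c,n=np.cos(a),np.sin(a)
s0=dict(tool_pos=np.array([.67994,.14802,.16503]),eef_rot=np.array([[c,n,0],[n,-c,0],[0,0,-1]]))
b=np.radians(3.5);Q=np.array([[np.cos(b),-np.sin(b)],[np.sin(b),np.cos(b)]])
f=lambda u,v,s:(Q.T@(plane("wrist",u,v,.028,s)[:2]-[.6493,.1487])).round(4)
for p in [(244,358),(122,387),(120,365),(124,405)]: print("c7",p,f(p[0]/2.5+190-.3,p[1]/2.5+90-.3,s0))
s=bot.read_state();i=cams.get_image("wrist")[:,:,::-1];cv2.imwrite("pics/w8.png",i)
print(s["tool_pos"],s["eef_rot"].T@(np.array([.5545,.1429,0])-s["tool_pos"]))
for p in [(-.045,-.05),(0,-.043)]: print(proj("wrist",np.r_[[.6493,.1487]+Q@p,.028],s))
q=proj("wrist",np.r_[[.6493,.1487]+Q@[-.045,-.05],.028],s).astype(int)
print(q);print(i.min(axis=2)[q[1]-16:q[1]+18:2,q[0]-16:q[0]+18])
# fin top: dark pixels near prediction
q=proj("wrist",[.5545,.1429,.08],s);print("fin pred",q)
g=i.max(axis=2);u,v=q.astype(int);print(g[v-10:v+11:5,u-25:u+26])
E
```

```text
time_s: 18.5
tool_pos: [0.5528, 0.143, 0.2008]
eef_rot: [[-0.061, 0.998, 0.001], [0.998, 0.061, 0.0], [0.0, 0.001, -1.0]]
wrist_force: [1.4, -0.1, -0.1]
width: 0.0411
gripper_force: 0.0
c7 (244, 358) [ 0.0012 -0.0407]
c7 (122, 387) [-0.0439 -0.0522]
c7 (120, 365) [-0.044  -0.0434]
c7 (124, 405) [-0.0438 -0.0595]
[0.55284131 0.14300642 0.20082624] [-0.00022567  0.00149877  0.20082739]
[369.64107844 229.451664  ]
[414.00930679 223.14992607]
[369 229]
[[241 240 236 224 194 163 154 152 145 129 104 102 126 143 148 148 149 149
  149 149 140 123 101  91  91  91  87  88  87  89  87  87  87  88]
 [239 239 233 217 181 158 154 152 148 142 125 115 129 144 149 149 150 148
  149 144 135 114  99  88  90  91  88  88  88  87  89  87  88  88]
 [240 239 233 207 175 158 156 155 155 150 141 131 135 143 147 149 149 149
  151 144 127 109  95  91  88  90  89  88  91  92  93  89  92  93]
 [240 238 228 202 170 158 155 153 155 152 148 140 130 125 121 114 116 116
  115 111 109 104 103 103 104 104 108 112 123 131 136 136 136 136]
 [238 234 221 188 163 154 151 153 152 147 138 113  74  48  40  34  32  33
   31  36
[... 2143 characters left out ...]
145
  158 160 162 159 159 160 162 164 161 163 165 164 163 164 164]
 [122 123 125 126 125 125 126 122 122 124 119 118 117 117 116 110  90  76
   66  57  45  43  46  50  50  52  49  47  47  40  41  40  41  56  79  91
   99 102 102  97  98  98 103 103 108 104 105 106 103 106 105]
 [113 112 109 107 108 110 112 109 108 111 109 108 109 111 106  96  80  71
   67  59  45  40  45  48  48  51  48  46  48  41  37  42  44  59  89 110
  116 119 114 113 110 110 112 109 112 111 111 112 109 112 115]
 [245 246 246 246 246 246 246 246 246 247 246 246 246 244 238 219 183 164
  153 129  93  58  43  48  50  51  47  49  45  43  41  41  65 127 199 236
  244 245 246 245 245 245 245 245 245 245 245 245 245 245 245]]
```

The index line is at base x of about -43.9 mm in two views and the pointer home is at about 0 to +1 mm, so the pull is about 44.7 mm. The dark fin top is centred about 1 mm from its predicted place.

```bash
python3 -m jog '0.48 0 0.002 0 0; 0.48 0 0 0.03 0; 0.48 0 0 0.03 0; 0.48 0 0 0.03 0; 0.48 0 0 0.025 0; 0.48 0 0 0.015 0; 0.48 0 0 0.003 0; 0.48 0 0 0 0'; python3 -m jog '0.3 0 0 0 0; 0.1 0 0 0 0; 0 0 0 0 0; 0 0 0 0 0; 0 0 0 0 0; 0 0 0 0 0; 0 0 0 0 0; 0 0 0 0 0' 70;  python3 -c "
from h import *
s=bot.read_state();print(s['tool_pos'],s['wrist_force'])"
```

```text
time_s: 19.55
tool_pos: [0.5576, 0.1431, 0.0676]
eef_rot: [[-0.061, 0.998, 0.001], [0.998, 0.061, 0.0], [0.0, 0.001, -1.0]]
wrist_force: [0.2, -0.0, 0.5]
width: 0.0407
gripper_force: 0.0
time_s: 20.55
tool_pos: [0.5557, 0.1431, 0.0681]
eef_rot: [[-0.063, 0.998, -0.003], [0.998, 0.063, -0.001], [-0.001, -0.003, -1.0]]
wrist_force: [-7.7, -0.8, 8.4]
width: 0.0112
gripper_force: 69.2
[0.55568255 0.14309581 0.06805566] [-7.65943992 -0.7789909   8.3827739 ]
```

```bash
python3 -m jog '0 0 -0.004 0 0; 0 0 -0.007 0 0; 0 0 -0.008 0 0; 0 0 -0.008 0 0; 0 0 -0.008 0 0; 0 0 -0.007 0 0; 0 0 -0.004 0 0; 0 0 0 0 0'; python3 - <<'E'
from h import *
s=bot.read_state();print(s["tool_pos"],s["wrist_force"])
h=np.array([.55568,.1431]);print("pulled",(s["tool_pos"][:2]-h)@[-.998,-.061])
i=cams.get_image("wrist")[:,:,::-1];t=cams.get_image("side")[:,:,::-1]
cv2.imwrite("pics/w9.png",i)
o=np.hstack([cv2.resize(i[130:330,310:460],(450,600),interpolation=cv2.INTER_CUBIC),cv2.resize(t[190:290,260:318],(348,600),interpolation=cv2.INTER_CUBIC)])
cv2.imwrite("pics/c9.png",o)
E
```

```text
time_s: 21.55
tool_pos: [0.5119, 0.14, 0.068]
eef_rot: [[-0.061, 0.998, 0.004], [0.998, 0.061, -0.0], [-0.001, 0.004, -1.0]]
wrist_force: [6.5, -1.2, 2.2]
width: 0.011
gripper_force: 69.0
[0.51189157 0.13997447 0.0680282 ] [ 6.4642683  -1.24674519  2.2151297 ]
pulled 0.04389151233020449
```

View pics/c9.png

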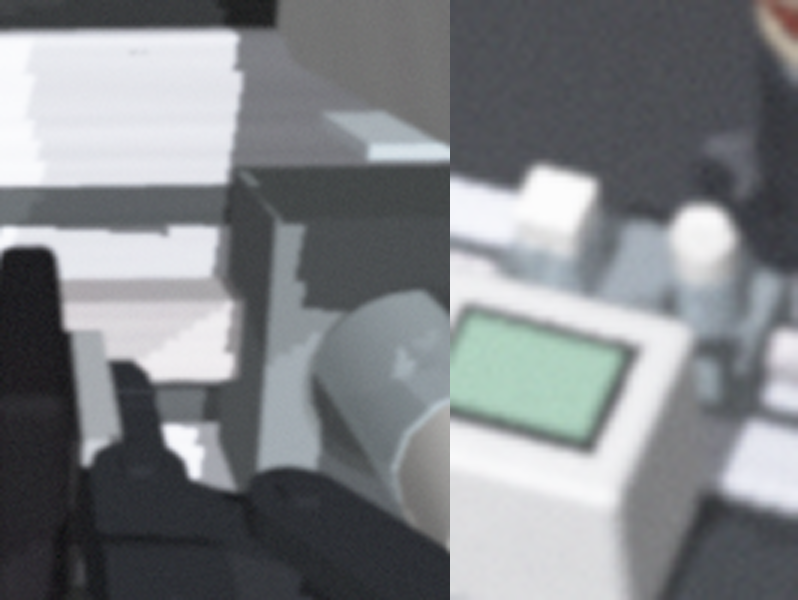

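The carriage has come out with both caps level and seated: square at (555,200) and round at (705,235) in the side crop. The block's front top corner is at (280,222) in the left crop. I'll use it to check the travel.

```bash
python3 - <<'E'
from h import *
s=bot.read_state()
b=np.radians(3.5);Q=np.array([[np.cos(b),-np.sin(b)],[np.sin(b),np.cos(b)]])
f=lambda u,v,z:(Q.T@(plane("wrist",u,v,z,s)[:2]-[.6493,.1487])).round(4)
print("corner",f(310+280/3-.3,130+222/3-.3,.046),"front top edge",f(310+262/3-.3,130+450/3-.3,.046))
im=cv2.imread("pics/c9.png")
for n,u,v in [("round",705,235),("square",557,197)]: 
    print(n,Q.T@(plane("side",260+(u-450)/6-.4,190+v/6-.4,.09)[:2]-[.6493,.1487]))
E
```

```text
corner [-0.0975  0.0279] front top edge [-0.0972 -0.0141]
round [-0.07587931  0.00494345]
square [-0.01563079  0.00452457]
```

```bash
python3 -m jog '0 0 -0.0007 0 0; 0 0 0 0 0; 0 0 0 0 0; 0 0 0 0 0; 0 0 0 0 0; 0 0 0 0 0; 0 0 0 0 0; 0 0 0 0 0'; python3 -c "
from station import bot
s=bot.read_state();print(s['tool_pos'],s['wrist_force'],s['qd'].round(2));print(bot.hand_in())"
```

```text
time_s: 22.65
tool_pos: [0.5115, 0.1399, 0.068]
eef_rot: [[-0.061, 0.998, 0.004], [0.998, 0.061, -0.0], [-0.001, 0.004, -1.0]]
wrist_force: [7.3, -1.6, 2.9]
width: 0.0117
gripper_force: 68.9
[0.51146545 0.13992721 0.06801362] [ 7.29547439 -1.56884479  2.89266092] [-0.07  0.08  0.    0.05  0.07  0.01]
the job is handed in; nothing more can be done
None
```

I handed the job in at about 22.7 s: both cells are upright in their wells, and the fingers hold the carriage about 44 mm out, within the tab's ±5 mm by measurement (line at about 44–45 mm), though the pointer itself was hidden from view at the end.

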